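# Hang the load weight under the bracket on test

## Task

Two sheet-metal brackets hang side by side from the crossbar of the small test gallows. Pick up the larger of the two hook weights by its grip block and hang its hook on the bottom bar of the longer bracket's lower loop, so that bracket and weight hang freely as a chain, at rest. Leave the shorter bracket hanging on the crossbar.

Things in the scene. Friction and masses are not known exactly. Their poses are not given: they have to be found in the camera images.
- weight_grip (a point): Middle of the larger weight's black grip block (x 32, y 24, 60 mm tall); grip it from above across y. Weight: loose, 0.22-0.34 kg, flat on the table, underside 38 mm below here. z up, x from grip to hook: a 20 mm wide, 8 mm thick arm runs from 18 mm in -x to a steel block (66 x 50 x 30 mm tall), 73 to 139 mm in +x, under the hook. The smaller weight is alike; its block is 40 x 30 x 18.
- weight_hook (a point): Seat of that weight's hook, where the bar's centre lies when hung: 95 mm in +x and 81 mm above weight_grip, same axes, straight above the centre of mass (hangs level). Hook of 8 mm round steel: stem 18 mm in -x of here, top 14 mm above, then down 18 mm in +x to a tip ending 31 mm below here; 28 mm clear between stem and tip. The tip is on the side away from the grip block.
- bracket_loop (a point): Middle of the bottom bar of the longer bracket's lower loop, 165 mm above the table. Loop: upright rectangle of 8 mm rod, bar along y, inside 66 mm wide, 90 mm high. x level through the loop, away from the robot (within 0.3 rad of world x), z up. Bracket: loose, 0.14 kg, swings on two open hooks over the gallows' 12 mm crossbar (155 mm above here, along y, held by one post at its +y end).
- short_loop (a point): Middle of the bottom bar of the shorter bracket's lower loop, 210 mm above the table, 140 mm beside the longer bracket on the same crossbar (which one is left or right varies); same axes as bracket_loop. Not to be used: this bracket stays hanging.
Mind the look-alikes: they are no part of the job. Leave any yellow look-alike of the part that bears bracket_loop alone.

How it is judged:
By the outcome, as a careful person would: the job done as asked, in the order asked, and still so for the second after the job is handed in, with the robot touching nothing.
It also fails if it takes over 45 s, if anything falls off the work surface, if the arm or the gripper's body presses on something with over 40 N, if the wrist force passes 120 N, or if a joint passes its speed limit or range.

## Robot

A 6-joint arm with a two-finger parallel gripper is mounted at the origin on the work surface. World frame = base frame: x ahead of the robot, y to its left, z up, the work surface at z = 0. Lengths are in mm, angles in rad, forces in N, time in s.
With the tool pointing down it reaches from about 275 to 850 mm from the base axis. Payload 5.2 kg.
Tool frame: the origin (TCP) lies between the finger pads; the fingertips stand 17 mm ahead of it and the grasp point (between the pads) lies 2 mm behind it (bot.tips_ahead is the distance from the TCP to the fingertips, in mm); z points along the fingers, y is the direction in which the jaws open and shut (so a half turn about z gives the same grasp; the last joint's range is limited). The gripper opens to 85 mm and grips with 20 to 120 N. Pads are 22 mm wide; open, the fingers measure 114 mm over their backs; the gripper's body (76 mm by 85 mm) begins 54 mm behind the grasp point. The pads swing forward as they close: fully open they stand 13 mm farther back than shut.
Start: joints at [-1.426, 0.259, 1.535, -0, 1.348, -0.203], TCP at [187.478, -517.066, 248.31] pointing down, gripper open.
Joint ranges: [-3.14, 3.14], [-0.91, 2.08], [0.19, 2.58], [-1.22, 4.36], [0.22, 2.71], [-3.12, 3.12]. Speed limits (rad/s): [2.57, 2.57, 3.14, 3.14, 3.14, 3.14].

## Interface

Orientations are given as a unit quaternion [w, x, y, z].
In Python, from workcell import bot gives the robot as it stands. The module is installed in compiled form; this text tells all that it offers.
- The arm moves only by the shell command python3 -m jog 'ROWS'. ROWS is a JSON object of lists of equal length, an entry for each row: "dr": the turn, a rotation vector about the tool's x, y, z in rad, a list of three; "linear": the shift along the tool's x, y, z in m, a list of three; "hand": the opening, from 0 (shut) to 1 (fully open). In form: {"dr": [[wx, wy, wz], ...], "linear": [[tx, ty, tz], ...], "hand": [hand, ...]}. A call has 1 to 12 rows; each row shifts and turns the commanded pose from where the row before left it, along the tool's axes as they then stand; what a row does not reach is not made up. A row lasts 1/10 s, in which the tool goes at most 50 mm and 8.59 degrees, less where a joint would pass 70% of its speed; a pose out of reach is approached as far as the arm can. A call is refused whole if a number of a shift passes 0.05 or a number of a turn 0.15, either way. A call with a gripper value outside its range is refused whole. The fingers move at their own pace and stop on an object; the grip force is fixed at half the most. Time passes only in rows, so rows that do not move let the fingers close. It gives the time, the measured TCP pose, the force and the opening at its end, in the units of the state.
- bot.read_state(): the state, without advancing time (a new reading comes with each control period).
- bot.get_image(name): name is "scene" or "top" or "wrist"; returns a dict with "pixels" (480x640x3 uint8, red, green, blue), "mtx" (3x3 intrinsics, pixels), "view" (4x4, takes a point from world to camera coordinates); the wrist camera has in their place "hand_eye" (4x4, takes a point from camera to tool coordinates, whose origin is the TCP and whose axes are the flange's). Camera axes: x right, y up, looking along -z (the intrinsics and any distortion apply to the point x, -y, -z); pixel columns grow to the right and rows downward; lengths in mm; the calibration is good to about 2 mm. A picture is of the moment at which its call begins: read the wrist's pose just before it. There is no depth.
- bot.sign_off(): hands the job in, once; it reports no verdict.
The state is a dict: "time": time; "joints": joint angles; "qd": joint speeds; "effort": joint torques, N m; "tool_pos": TCP position; "orientation": TCP orientation; "contact_force": force on the tool from outside, world axes, zero at the start; "ft_torque": the same for the moment, N m; "finger_gap": opening from 0.0 (shut) to 1.0 (fully open).
Only numpy, scipy, OpenCV 4.12 (cv2) and the standard library are available. Lean on these libraries where they do the work, as an engineer would, in place of code of your own. Each camera call takes 0.05 s, during which the arm holds its last target. There are 200 camera calls.

## Working session

There is one attempt and no reset: what is moved stays moved. The work goes in short steps, Python scripts to look and compute and a shell command to move; the robot and the scene stay as the last step left them, time stands still between calls to the robot, and variables do not carry over. Pictures are saved under pics/ and viewed, about 8 in all and at most 12, crops included, and the job is handed in when it is done.

```bash
mkdir -p pics
cat > h.py <<'E'
import numpy as np, cv2
from workcell import bot
from scipy.spatial.transform import Rotation as R
def grab(n,f):
    s=bot.read_state(); d=bot.get_image(n); cv2.imwrite(f'pics/{f}.png',d['pixels'][:,:,::-1])
    np.savez(f'pics/{f}.npz',**{k:v for k,v in d.items() if k!='name' and v is not None},pos=s['tool_pos'],q=s['orientation']); return d
def cam(f):
    d=np.load(f'pics/{f}.npz',allow_pickle=True); K=d['mtx']
    if 'view' in d: V=d['view']
    else:
        T=np.eye(4);q=d['q'];T[:3,:3]=R.from_quat([q[1],q[2],q[3],q[0]]).as_matrix();T[:3,3]=d['pos']; V=np.linalg.inv(T@d['hand_eye'])
    return K,V
def proj(f,p):
    K,V=cam(f);c=V[:3,:3]@np.array(p,float)+V[:3,3];u=K@(c*[1,-1,-1]);return u[:2]/u[2]
def ray(f,uv):
    K,V=cam(f);c=np.linalg.inv(K)@[uv[0],uv[1],1]*[1,-1,-1];return -V[:3,:3].T@V[:3,3],V[:3,:3].T@c
def onz(f,uv,z):
    o,d=ray(f,uv);return o+d*(z-o[2])/d[2]
def tri(*fu):
    A=np.zeros((3,3));b=np.zeros(3);L=[]
    for f,u in fu:
        o,d=ray(f,u);d/=np.linalg.norm(d);P=np.eye(3)-np.outer(d,d);A+=P;b+=P@o
    p=np.linalg.solve(A,b);return p,[np.round(proj(f,p)-u,1) for f,u in fu]
E
python3 - <<'E'
from h import *
for n in('scene','top','wrist'):
    d=grab(n,n+'0');print(n,[k for k in d],d['mtx'].round(0).tolist())
for n in('scene0','top0'): print(n,ray(n,(320,240)))
print(bot.read_state())
E
```

```text
scene ['pixels', 'mtx', 'view'] [[488.0, 0.0, 316.0], [0.0, 488.0, 237.0], [0.0, 0.0, 1.0]]
top ['pixels', 'mtx', 'view'] [[539.0, 0.0, 319.0], [0.0, 539.0, 236.0], [0.0, 0.0, 1.0]]
wrist ['pixels', 'mtx', 'hand_eye'] [[403.0, 0.0, 327.0], [0.0, 403.0, 238.0], [0.0, 0.0, 1.0]]
scene0 (array([ 928.55387013, -341.97659992,  803.70391572]), array([-0.57227809,  0.37227262, -0.73076576]))
top0 (array([ 307.31783589,  -42.05255694, 1484.30486131]), array([ 0.07478886, -0.00673555, -0.99721327]))
{'time': 0.15, 'joints': array([-1.42582743e+00,  2.59204608e-01,  1.53584096e+00,  9.63950636e-06,
        1.34797444e+00, -2.02781206e-01]), 'qd': array([-1.13163843e-04, -1.40361274e-03, -4.42284748e-03,  8.71377457e-04,
        3.03400289e-05,  9.75220114e-04]), 'effort': array([ 1.04337145e-03, -4.46387815e+01, -2.90821928e+01, -2.83549798e-04,
        8.16565094e-03, -2.73976178e-05]), 'tool_pos': array([ 187.41049143, -516.68702762,  247.64630193]), 'orientation': array([-7.13243683e-04,  9.84921713e-01,  1.72999163e-01,  2.53246787e-05]), 'contact_force': array([ 0.00505368, -0.05181659,  0.24371263]), 'ft_torque': array([ 0.03256168, -0.02672899, -0.0404747 ]), 'finger_gap': 1.0038388543151326}
```

View pics/scene0.png

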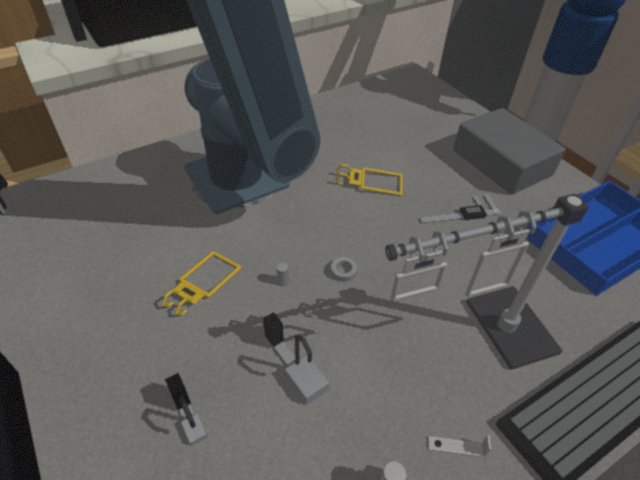

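View pics/top0.png

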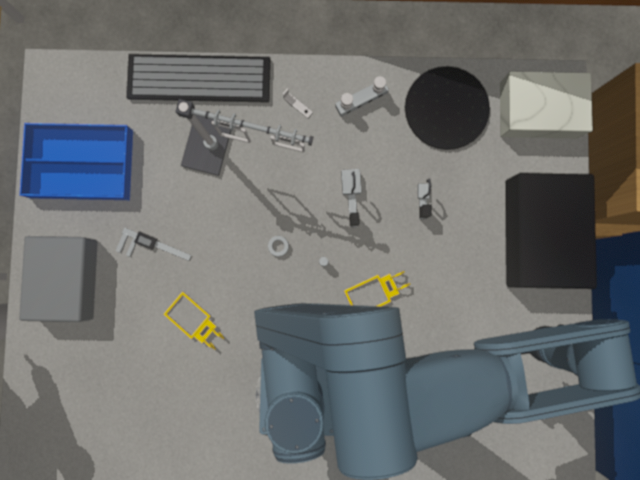

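Scene: two hook weights, the large block at about (307,378) with its grip at (273,328), and a small one at (192,428). The brackets hang on the crossbar, one at the free end (~(417,293)) and one near the post (~(490,290)). The yellow brackets lying on the table are decoys. Next I'll enlarge both views.

Run:
```python
import cv2,numpy as np
s=cv2.imread('pics/scene0.png');t=cv2.imread('pics/top0.png')
a=cv2.resize(s[185:325,380:600],(800,509),interpolation=cv2.INTER_CUBIC)
cv2.imwrite('pics/c1.png',a)
b=cv2.resize(t[95:235,175:365],(798,588),interpolation=cv2.INTER_CUBIC)
cv2.imwrite('pics/c2.png',b)
```

```text
(no output)
```

View pics/c1.png

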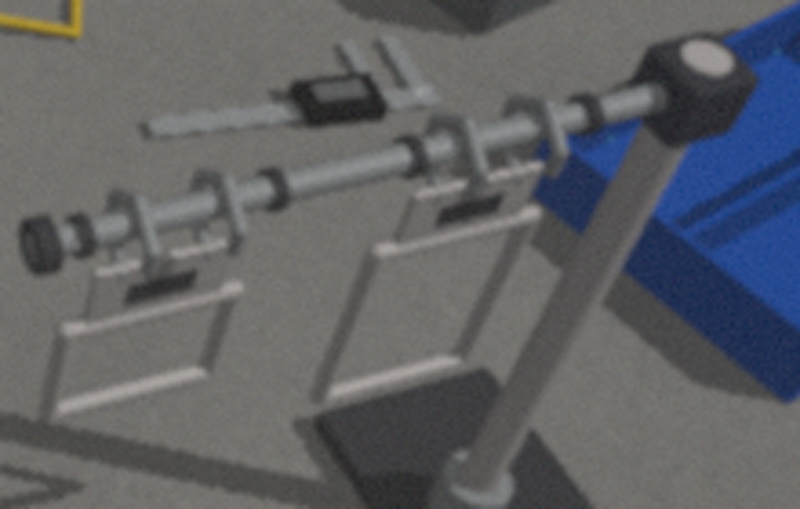

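View pics/c2.png

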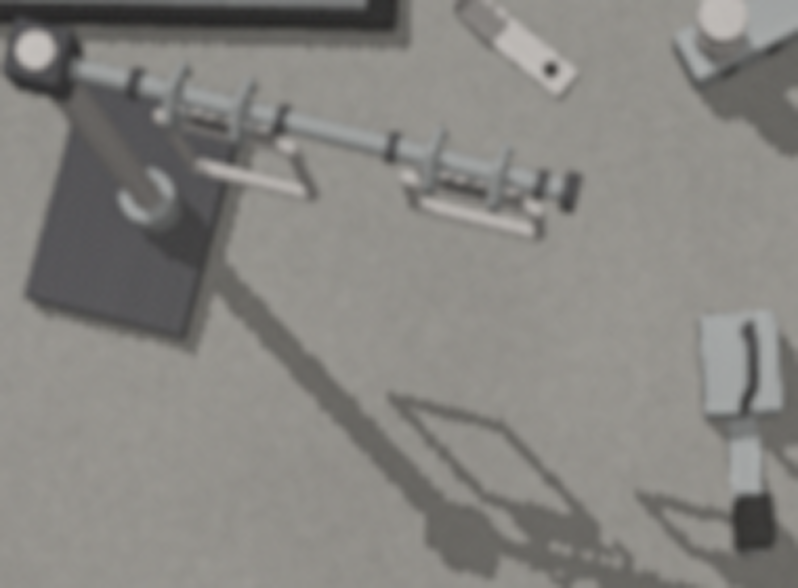

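Both views agree. The bracket near the post has the larger loop (scene bar mid ≈(488,289), top ≈(235.5,137)), so it is the longer one. The free-end bracket (scene ≈(416,292)) is the shorter. The larger weight is in top at block (351,181) and grip (354,218).

```bash
python3 - <<'E'
from h import *
S=lambda x,y:np.array([380+(x+.5)/3.636-.5,185+(y+.5)/3.636-.5]);T=lambda x,y:np.array([175+(x+.5)/4.2-.5,95+(y+.5)/4.2-.5])
P=lambda n,r:print(n,np.round(r[0],1),r[1])
P('long mid',tri(('scene0',S(393,377)),('top0',T(254,178))))
P('long +y',tri(('scene0',S(462,361)),('top0',T(197,163))))
P('long -y',tri(('scene0',S(325,393)),('top0',T(312,192))))
P('short mid',tri(('scene0',S(131,390)),('top0',T(477,216))))
P('bar end -y',tri(('scene0',S(40,243)),('top0',T(570,191))))
P('bar end +y',tri(('scene0',S(700,85)),('top0',T(38,52))))
print('top grip z68',onz('top0',T(755,518),68))
print('block corners z51?', [onz('top0',T(*c),53).round(1) for c in((702,317),(770,312),(780,408),(706,415))])
for z in (165,):print(onz('top0',T(254,178),z),onz('scene0',S(393,377),z))
E
python3 - <<'E'
import cv2
s=cv2.imread('pics/scene0.png');t=cv2.imread('pics/top0.png')
import numpy as np
a=cv2.resize(s[305:405,250:340],(540,600),interpolation=cv2.INTER_CUBIC)
cv2.imwrite('pics/c3.png',a)
E
```

```text
long mid [660.3 166.1 163.9] [array([-0.3,  0. ]), array([-0.1, -0.1])]
long +y [669.2 200.7 163. ] [array([-0.5,  0. ]), array([-0.2, -0.3])]
long -y [652.1 131.3 165.9] [array([-0.4,  0. ]), array([-0.2, -0.2])]
short mid [628.4  30.3 209. ] [array([-0.,  0.]), array([-0., -0.])]
bar end -y [614.7 -24.6 319.5] [array([ 0.2, -0. ]), array([0.1, 0.1])]
bar end +y [682.4 256.1 321.5] [array([ 0.5, -0. ]), array([0.2, 0.2])]
top grip z68 [ 473.82676601 -141.50286598   68.        ]
block corners z51? [array([ 604.7, -106.8,   53. ]), array([ 608.8, -150.4,   53. ]), array([ 546.7, -157.6,   53. ]), array([ 541.2, -110.3,   53. ])]
[659.65569176 165.61384607 165.        ] [661.02902929 165.67834014 165.        ]
```

View pics/c3.png

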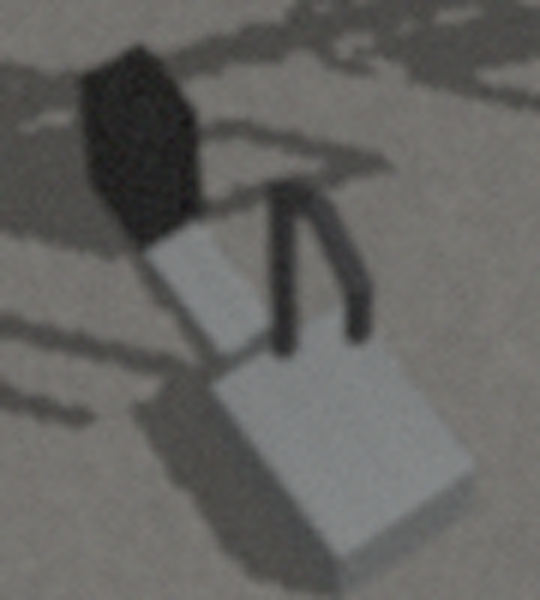

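Run:
```python
from h import *
C=lambda x,y:np.array([250+(x+.5)/6-.5,305+(y+.5)/6-.5]);T=lambda x,y:np.array([175+(x+.5)/4.2-.5,95+(y+.5)/4.2-.5])
for z in(30,):
  a=np.array([onz('scene0',C(*c),z) for c in((215,387),(475,463),(343,557))]);print(a.round(1),np.linalg.norm(a[0]-a[2]),np.linalg.norm(a[1]-a[2]))
  b=np.array([onz('top0',T(*c),z) for c in((702,317),(770,312),(780,408),(706,415))]);print(b.round(1),b.mean(0))
  x=(b[0]+b[1]-b[2]-b[3])[:2];print('yaw top',np.arctan2(x[1],x[0]));x=(a[2]-a[0])[:2];print('yaw scene',np.arctan2(x[1],x[0]))
print('block ctr scene',(a[0]+a[1])/2)
print('grip',onz('scene0',C(138,92),68),onz('top0',T(755,518),68))
print('hook',onz('scene0',C(288,183),137),onz('top0',T(748,365),137), tri(('scene0',C(288,183)),('top0',T(748,380))))
```

```text
[[ 553.6 -160.1   30. ]
 [ 612.  -108.    30. ]
 [ 617.  -154.4   30. ]] 63.64981792240379 46.739429698690984
[[ 609.4 -107.8   30. ]
 [ 613.6 -152.1   30. ]
 [ 550.5 -159.4   30. ]
 [ 545.  -111.4   30. ]] [ 579.64688073 -132.69767878   30.        ]
yaw top 0.08546310486526745
yaw scene 0.08861676793625234
block ctr scene [ 582.7665635  -134.02778687   30.        ]
grip [ 476.01360947 -142.40611938   68.        ] [ 473.82676601 -141.50286598   68.        ]
hook [ 563.62667842 -140.40524737  137.        ] [ 558.44028345 -131.17158293  137.        ] (array([ 552.64314187, -133.40187937,  116.27409954]), [array([ 0.5, -0. ]), array([0.3, 0.1])])
```

The checks hold: loop bar at (660,166,164), short loop at z 209, 139 mm beside the long one, and crossbar z 320. The weight's grip is at (475,-142) with yaw 0.087, and the block centre is 106 mm ahead. Next I'll move above the grip.

```bash
python3 -m jog '{"dr":[[0,0,0],[0,0,0],[0,0,0],[0,0,0],[0,0,0],[0,0,0],[0,0,0],[0,0,0],[0,0,0],[0,0,0],[0,0,0.13],[0,0,0.13]],"linear":[[0.04,-0.0255,0],[0.04,-0.0255,0],[0.04,-0.0255,0],[0.04,-0.0255,0],[0.04,-0.0255,0],[0.04,-0.0255,0],[0.04,-0.0255,0],[0.04,-0.0255,0],[0.04,-0.0255,0],[0.04,-0.0255,0],[0,0,0],[0,0,0]],"hand":[1,1,1,1,1,1,1,1,1,1,1,1]}'
python3 -m jog '{"dr":[[0,0,0],[0,0,0]],"linear":[[0,0,0],[0,0,0]],"hand":[1,1]}'
python3 - <<'E'
from h import *
s=bot.read_state();print(s['tool_pos'],s['orientation'])
grab('wrist','w1')
K,V=cam('w1')
for p in((475,-142,68),(581,-133,30),(660,166,165)):print(proj('w1',p))
E
```

```text
time: 1.35
tool_pos: [477.3, -139.0, 247.9]
orientation: [-0.0, 0.999, 0.043, -0.0]
contact_force: [-0.0, 0.2, 0.3]
finger_gap: 1.001
time: 1.55
tool_pos: [476.5, -141.0, 248.1]
orientation: [-0.0, 0.999, 0.046, -0.0]
contact_force: [0.4, -0.3, 0.4]
finger_gap: 1.002
[ 476.46111357 -140.97374984  248.10967433] [-1.14210126e-04  9.98960274e-01  4.55884555e-02 -2.24223347e-04]
[328.10303821 215.01742758]
[328.95939749  72.8170844 ]
[-410.60290888 -244.03868592]
```

View pics/w1.png

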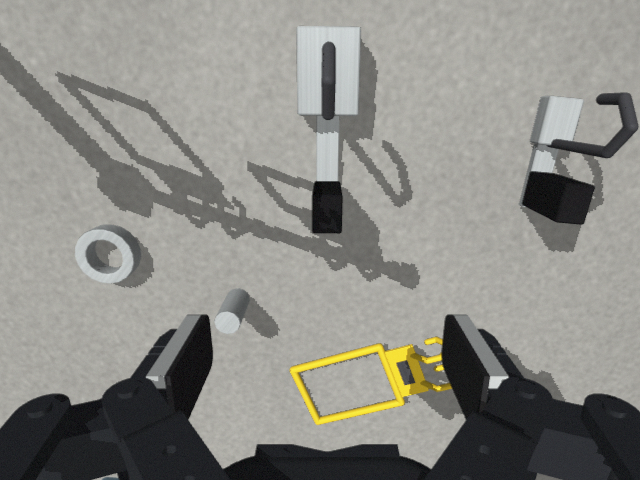

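The wrist view shows the large weight's grip at (327,208) and block at (328,70), within about 3 px of prediction and lined up with the tool. The look-alike small weight is well to the right. Next I'll go down and grip.

```bash
python3 -m jog '{"dr":[[0,0,0],[0,0,0],[0,0,0],[0,0,0],[0,0,0],[0,0,0],[0,0,0],[0,0,0],[0,0,0]],"linear":[[-0.001,0.001,0.035],[0,0,0.035],[0,0,0.035],[0,0,0.035],[0,0,0.03],[0,0,0.02],[0,0,0.013],[0,0,0],[0,0,0]],"hand":[1,1,1,1,1,1,1,1,1]}'
python3 -m jog '{"dr":[[0,0,0],[0,0,0],[0,0,0],[0,0,0],[0,0,0],[0,0,0],[0,0,0],[0,0,0]],"linear":[[0,0,0],[0,0,0],[0,0,0],[0,0,0],[0,0,0],[0,0,0],[0,0,0],[0,0,0]],"hand":[0,0,0,0,0,0,0,0]}'
```

```text
time: 2.5
tool_pos: [475.7, -142.6, 45.5]
orientation: [-0.0, 0.999, 0.044, -0.0]
contact_force: [-0.7, 0.1, 0.9]
finger_gap: 1.0
time: 3.3
tool_pos: [476.0, -142.2, 45.9]
orientation: [0.0, 0.999, 0.044, 0.0]
contact_force: [-0.8, 0.1, 5.8]
finger_gap: 0.274
```

```bash
python3 -m jog '{"dr":[[0,0,0],[0,0,0],[0,0,0],[0,0,0],[0,0,0],[0,0,0],[0,0,0],[0,0,0],[0,0,0]],"linear":[[0,0,-0.004],[0,0,-0.008],[0,0,-0.014],[0,0,-0.018],[0,0,-0.02],[0,0,-0.018],[0,0,-0.014],[0,0,-0.006],[0,0,0]],"hand":[0,0,0,0,0,0,0,0,0]}'
python3 - <<'E'
from h import *
grab('wrist','w2');grab('scene','s2')
s=bot.read_state();t=s['tool_pos'];print(t,s['finger_gap'],s['contact_force'],s['ft_torque'])
y=.087;X=np.array([np.cos(y),np.sin(y),0])
g=t-[0,0,8]
for f in('w2','s2'):
  print(f,'gripTop',proj(f,g+[0,0,30]),'seat',proj(f,g+95*X+[0,0,81]),'apex',proj(f,g+95*X+[0,0,99]),'tip',proj(f,g+113*X+[0,0,50]),'blockc',proj(f,g+106*X+[0,0,-8]))
import cv2
a=cv2.imread('pics/w2.png')[0:260,160:500];b=cv2.imread('pics/s2.png')[220:400,220:360]
a=cv2.resize(a,(400,306));b=cv2.resize(b,(400,514),interpolation=cv2.INTER_CUBIC)
o=np.zeros((520,800,3),np.uint8);o[:306,:400]=a;o[:514,400:]=b;cv2.imwrite('pics/c4.png',o)
E
```

```text
time: 4.2
tool_pos: [476.0, -142.2, 148.1]
orientation: [0.0, 0.999, 0.044, 0.001]
contact_force: [0.4, -1.2, -2.2]
finger_gap: 0.27
[ 475.22816522 -141.83098152  146.74824455] 0.2732397697046146 [ 0.25760817 -0.25019461 -2.75242199] [0.00834342 0.26462893 0.00050447]
w2 gripTop [326.33071399 380.52574628] seat [327.27422325  -9.43099555] apex [328.00201771 -72.54004928] tip [326.8822321  -78.22737728] blockc [326.46428148  25.88543827]
s2 gripTop [269.81769967 284.72808516] seat [303.2807651  305.43575971] apex [303.27324059 298.05721699] tip [310.30742474 325.84701439] blockc [307.34420895 343.19505811]
```

View pics/c4.png

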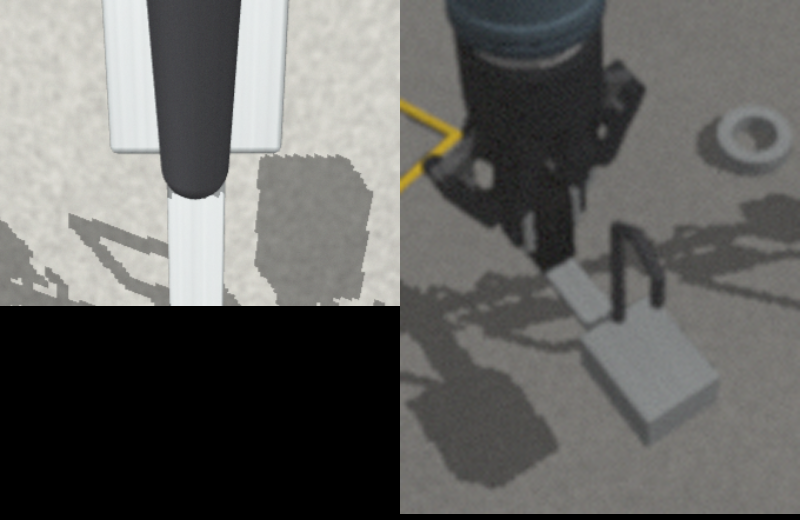

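The weight is held and level: gap 23 mm, and the hook and block are within about 2 px of prediction. Next I'll turn to the bracket's yaw (-0.238), back off, then traverse along the crossbar.

```bash
python3 -m jog '{"dr":[[0,0,0.04],[0,0,0.08],[0,0,0.09],[0,0,0.08],[0,0,0.035],[0,0,0]],"linear":[[-0.008,0,0],[-0.016,0,0],[-0.018,0,0],[-0.016,0,0],[-0.008,0,0],[0,0,0]],"hand":[0,0,0,0,0,0]}'
python3 -m jog '{"dr":[[0,0,0],[0,0,0],[0,0,0],[0,0,0],[0,0,0],[0,0,0],[0,0,0],[0,0,0],[0,0,0],[0,0,0],[0,0,0],[0,0,0]],"linear":[[0,-0.01,0],[0,-0.02,0],[0,-0.03,0],[0,-0.04,0],[0,-0.045,0],[0,-0.045,0],[0,-0.045,0],[0,-0.04,0],[0,-0.03,0],[0,-0.02,0],[0,-0.01,0],[0,0,0]],"hand":[0,0,0,0,0,0,0,0,0,0,0,0]}'
python3 -m jog '{"dr":[[0,0,0],[0,0,0],[0,0,0]],"linear":[[0,0,0],[0,0,0],[0,0,0]],"hand":[0,0,0]}'
cat > m.py <<'E'
from h import *
import sys
n=sys.argv[1]
grab('wrist','w'+n);grab('scene','s'+n);grab('top','t'+n)
s=bot.read_state();t=s['tool_pos'];q=s['orientation'];M=R.from_quat([q[1],q[2],q[3],q[0]]).as_matrix()
yaw=np.arctan2(M[1,0],M[0,0]);print(t.round(1),'yaw',yaw.round(4),s['finger_gap'],s['contact_force'].round(2),s['ft_torque'].round(2))
X=np.r_[np.cos(yaw),np.sin(yaw),0];seat=t-[0,0,8]+95*X+[0,0,81]
b=-.238;B=np.array([[np.cos(b),np.sin(b),0],[-np.sin(b),np.cos(b),0],[0,0,1]])
print('seat',seat.round(1),'loop-seat in bracket axes',(B@([660.3,166,165]-seat)).round(1))
for f in('w'+n,'s'+n,'t'+n): print(f,'apex',proj(f,seat+[0,0,18]).round(1),'tip',proj(f,seat+18*X-[0,0,31]).round(1),'loop',proj(f,[660.3,166,165]).round(1))
E
python3 m.py 3
python3 - <<'E'
import cv2,numpy as np
b=cv2.imread('pics/s3.png')[190:350,380:600];t=cv2.imread('pics/t3.png')[90:240,175:345]
o=np.zeros((581,800,3),np.uint8);o[:290,:400]=cv2.resize(b,(400,290),interpolation=2)
o[:353,400:]=cv2.resize(t,(400,353),interpolation=2)
w=cv2.imread('pics/w3.png');o[290:580,:386]=cv2.resize(w,(386,290));cv2.imwrite('pics/c5.png',o)
E
```

```text
time: 4.9
tool_pos: [408.9, -138.9, 146.7]
orientation: [-0.0, 0.993, -0.118, -0.001]
contact_force: [0.8, 0.4, -2.0]
finger_gap: 0.278
time: 6.1
tool_pos: [489.0, 187.8, 147.0]
orientation: [-0.0, 0.993, -0.117, -0.0]
contact_force: [-1.1, 0.3, -2.2]
finger_gap: 0.272
time: 6.4
tool_pos: [488.7, 185.2, 147.3]
orientation: [0.0, 0.993, -0.119, -0.0]
contact_force: [-1.1, 0.9, -2.0]
finger_gap: 0.272
[488.9 185.6 147.5] yaw -0.2383 0.27531304602426787 [ 0.23 -0.42 -2.04] [ 0.07  0.22 -0.04]
seat [581.2 163.1 220.5] loop-seat in bracket axes [ 76.2  21.4 -55.5]
w3 apex [329.4 -94.6] tip [327.6 -87.9] loop [ 211.7 -406. ]
s3 apex [463.6 227.9] tip [462.  255.6] loop [487.5 287.9]
t3 apex [230.4 161.5] tip [235.6 158.9] loop [234.9 136.7]
```

View pics/c5.png

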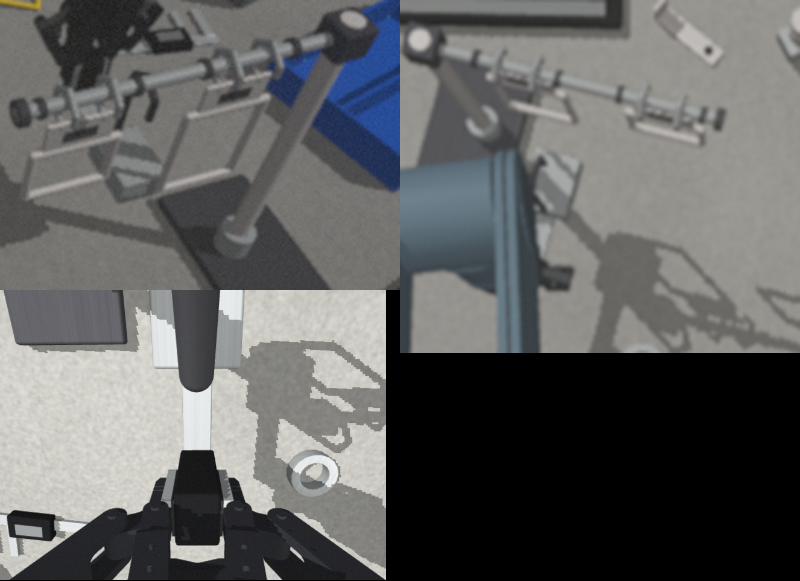

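The hook is in front of the long bracket's loop, raised 55 mm, and the remaining shift is +x 76 and -y 21 mm. The weight is level and aligned. Next I'll insert it.

```bash
python3 -m jog '{"dr":[[0,0,0],[0,0,0],[0,0,0],[0,0,0],[0,0,0],[0,0,0],[0,0,0],[0,0,0],[0,0,0],[0,0,0],[0,0,0],[0,0,0]],"linear":[[0,-0.006,0],[0,-0.01,0],[0,-0.0055,0],[0.004,0,0],[0.008,0,0],[0.012,0,0],[0.014,0,0],[0.014,0,0],[0.012,0,0],[0.008,0,0],[0.004,0,0],[0,0,0]],"hand":[0,0,0,0,0,0,0,0,0,0,0,0]}'
python3 -m jog '{"dr":[[0,0,0],[0,0,0]],"linear":[[0,0,0],[0,0,0]],"hand":[0,0]}'
python3 m.py 4
python3 - <<'E'
import cv2,numpy as np
b=cv2.imread('pics/s4.png')[190:330,420:560];t=cv2.imread('pics/t4.png')[90:200,175:285]
o=np.zeros((500,800,3),np.uint8);o[:400,:400]=cv2.resize(b,(400,400),interpolation=2)
o[:400,400:]=cv2.resize(t,(400,400),interpolation=2)
cv2.imwrite('pics/c6.png',o)
E
```

```text
time: 7.75
tool_pos: [568.1, 189.0, 147.1]
orientation: [0.0, 0.993, -0.119, -0.0]
contact_force: [-0.9, 0.5, -2.1]
finger_gap: 0.276
time: 7.95
tool_pos: [567.1, 189.4, 147.3]
orientation: [0.0, 0.993, -0.118, -0.0]
contact_force: [0.2, -0.2, -2.0]
finger_gap: 0.268
[567.3 189.4 147.5] yaw -0.2368 0.2696796488553063 [-0.08 -0.28 -2.31] [ 0.04  0.22 -0.02]
seat [659.7 167.2 220.5] loop-seat in bracket axes [  0.9  -1.  -55.5]
w4 apex [333.5 -97.8] tip [329.3 -89.4] loop [332.5  40.7]
s4 apex [500.8 258.3] tip [498.  286.6] loop [487.5 287.9]
t4 apex [229.8 128.7] tip [234.9 127.4] loop [234.9 136.7]
```

View pics/c6.png

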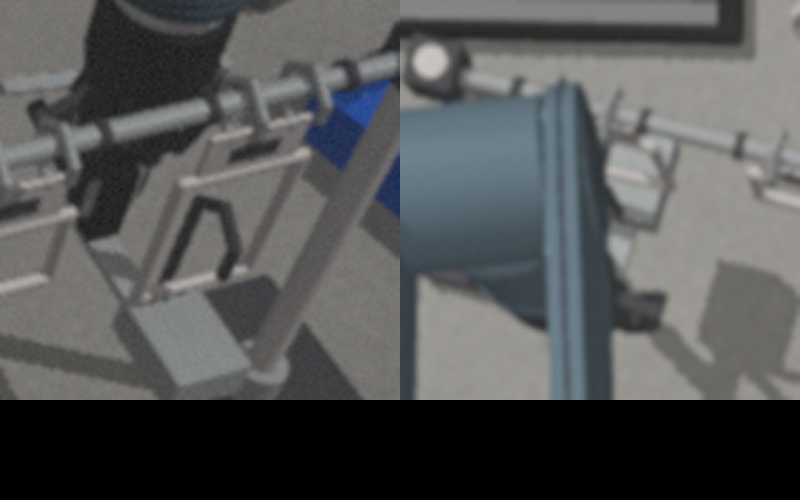

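The scene crop shows the hook through the long loop, with the tip on the far side at (228,275) just in front of the bar and the stem behind it. Next I'll lower it.

```bash
python3 -m jog '{"dr":[[0,0,0],[0,0,0],[0,0,0],[0,0,0],[0,0,0],[0,0,0],[0,0,0],[0,0,0],[0,0,0]],"linear":[[0.001,0,0.004],[0,0,0.008],[0,0,0.01],[0,0,0.01],[0,0,0.008],[0,0,0.006],[0,0,0.004],[0,0,0.002],[0,0,0]],"hand":[0,0,0,0,0,0,0,0,0]}'
python3 -m jog '{"dr":[[0,0,0],[0,0,0],[0,0,0]],"linear":[[0,0,0.001],[0,0,0.001],[0,0,0]],"hand":[0,0,0]}'
python3 -m jog '{"dr":[[0,0,0],[0,0,0]],"linear":[[0,0,0.001],[0,0,0]],"hand":[0,0]}'
```

```text
time: 9.0
tool_pos: [568.7, 189.0, 95.2]
orientation: [0.0, 0.993, -0.118, -0.0]
contact_force: [0.0, -0.2, -2.5]
finger_gap: 0.277
time: 9.3
tool_pos: [568.7, 189.0, 93.5]
orientation: [-0.0, 0.993, -0.118, 0.0]
contact_force: [-0.6, 0.4, -2.5]
finger_gap: 0.272
time: 9.5
tool_pos: [568.6, 189.0, 92.3]
orientation: [-0.0, 0.993, -0.118, -0.0]
contact_force: [-1.5, -0.2, -2.9]
finger_gap: 0.276
```

```bash
python3 -m jog '{"dr":[[0,0,0],[0,0,0]],"linear":[[0,0,0.001],[0,0,0]],"hand":[0,0]}'|sed -n '2p;4p'
python3 -m jog '{"dr":[[0,0,0],[0,0,0]],"linear":[[0,0,0.001],[0,0,0]],"hand":[0,0]}'|sed -n '2p;4p'
python3 -m jog '{"dr":[[0,0,0],[0,0,0]],"linear":[[0,0,0.001],[0,0,0]],"hand":[0,0]}'|sed -n '2p;4p'
```

```text
tool_pos: [568.9, 189.0, 91.5]
contact_force: [-0.5, 0.4, -0.3]
tool_pos: [569.4, 189.0, 90.9]
contact_force: [0.6, 0.0, 2.0]
tool_pos: [569.8, 189.1, 90.3]
contact_force: [-0.3, -0.5, 4.2]
```

```bash
python3 -m jog '{"dr":[[0,0,0],[0,0,0],[0,0,0]],"linear":[[0,0,-0.001],[0,0,-0.0005],[0,0,0]],"hand":[0,0,0]}'|sed -n '2p;4p'
python3 m.py 5
python3 - <<'E'
import cv2,numpy as np
b=cv2.imread('pics/s5.png')[190:350,420:580]
cv2.imwrite('pics/c7.png',cv2.resize(b,(560,560),interpolation=2))
E
```

```text
tool_pos: [568.6, 189.0, 90.9]
contact_force: [-0.7, 0.4, 2.5]
[568.7 189.   90.8] yaw -0.2372 0.27587710760212375 [0.22 0.36 2.47] [-0.07 -0.22 -0.01]
seat [661.1 166.7 163.8] loop-seat in bracket axes [-0.6 -0.8  1.2]
w5 apex [334.  -94.7] tip [329.6 -87.9] loop [338.8 -18.5]
s5 apex [491.  281.8] tip [488.6 308. ] loop [487.5 287.9]
t5 apex [233.7 134.6] tip [238.4 133.1] loop [234.9 136.7]
```

View pics/c7.png

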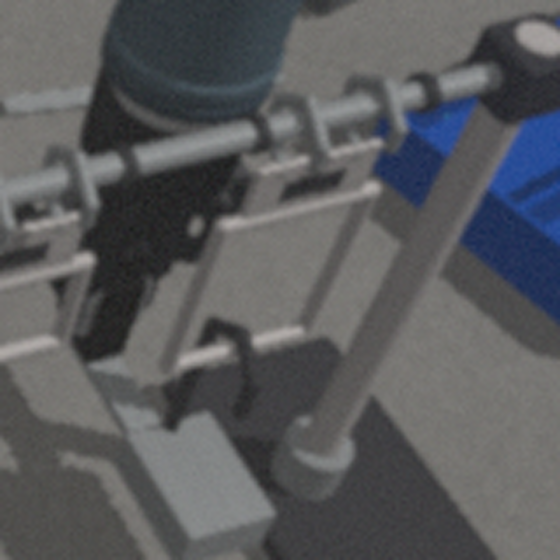

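The hook is seated over the bar, tip on the far side at (245,400), with the bracket still on the crossbar. Next I'll release slowly.

```bash
python3 -m jog '{"dr":[[0,0,0],[0,0,0],[0,0,0],[0,0,0],[0,0,0],[0,0,0],[0,0,0],[0,0,0],[0,0,0],[0,0,0]],"linear":[[0,0,-0.0006],[0,0,0],[0,0,0],[0,0,0],[0,0,0],[0,0,0],[0,0,0],[0,0,0],[0,0,0],[0,0,0]],"hand":[0,0.3,0.35,0.4,0.5,0.6,0.7,0.8,0.9,1]}'
python3 -m jog '{"dr":[[0,0,0],[0,0,0],[0,0,0],[0,0,0],[0,0,0],[0,0,0],[0,0,0],[0,0,0],[0,0,0],[0,0,0]],"linear":[[0,0,0],[0,0,0],[0,0,0],[0,0,0],[0,0,0],[0,0,0],[0,0,0],[0,0,0],[0,0,0],[0,0,0]],"hand":[1,1,1,1,1,1,1,1,1,1]}'
python3 - <<'E'
from h import *
grab('wrist','w6');grab('scene','s6')
a=cv2.resize(cv2.imread('pics/w6.png'),(400,300));b=cv2.imread('pics/s6.png')[190:350,420:580]
o=np.zeros((400,800,3),np.uint8);o[:300,:400]=a;o[:,400:]=cv2.resize(b,(400,400),interpolation=2);cv2.imwrite('pics/c8.png',o)
E
```

```text
time: 11.55
tool_pos: [568.7, 189.0, 91.4]
orientation: [-0.0, 0.993, -0.118, 0.0]
contact_force: [-0.1, -0.3, -0.3]
finger_gap: 1.003
time: 12.55
tool_pos: [568.7, 189.0, 91.4]
orientation: [-0.0, 0.993, -0.118, 0.0]
contact_force: [0.6, -0.7, -1.3]
finger_gap: 1.002
```

View pics/c8.png

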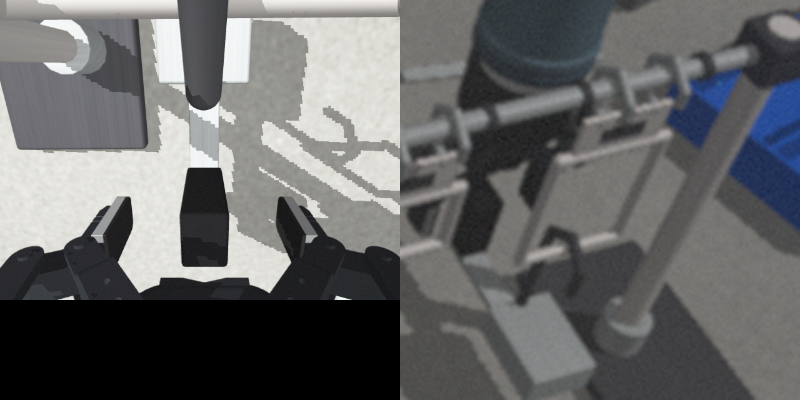

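The weight hangs free between the open fingers, with clearance on both sides, and the hook is on the bar. Next I'll back straight out and let it settle.

```bash
python3 -m jog '{"dr":[[0,0,0],[0,0,0],[0,0,0],[0,0,0],[0,0,0],[0,0,0],[0,0,0],[0,0,0],[0,0,0],[0,0,0],[0,0,0],[0,0,0]],"linear":[[-0.004,0,0],[-0.01,0,0],[-0.015,0,0],[-0.02,0,0],[-0.025,0,0],[-0.025,0,0],[-0.025,0,0],[-0.025,0,0],[-0.02,0,0],[-0.01,0,0],[0,0,0],[0,0,0]],"hand":[1,1,1,1,1,1,1,1,1,1,1,1]}'
for i in 1 2 3; do python3 -m jog '{"dr":[[0,0,0],[0,0,0],[0,0,0],[0,0,0],[0,0,0],[0,0,0],[0,0,0],[0,0,0],[0,0,0],[0,0,0]],"linear":[[0,0,0],[0,0,0],[0,0,0],[0,0,0],[0,0,0],[0,0,0],[0,0,0],[0,0,0],[0,0,0],[0,0,0]],"hand":[1,1,1,1,1,1,1,1,1,1]}' | sed -n '1,2p;4p'; done
python3 - <<'E'
from h import *
I=[]
for i in range(12): I.append(grab('scene','s7_%d'%i)['pixels'].astype(float))
A=[cv2.GaussianBlur(i,(0,0),1.5)[240:360,400:560] for i in I]
print('motion',[float(np.abs(a-A[0]).max().round(1)) for a in A],bot.read_state()['time'])
b=cv2.imread('pics/s7_11.png')[180:360,380:600]
cv2.imwrite('pics/c9.png',cv2.resize(b,(700,573),interpolation=2))
E
```

```text
time: 13.85
tool_pos: [395.5, 231.2, 91.8]
orientation: [-0.0, 0.993, -0.118, 0.001]
contact_force: [0.1, 0.6, 0.0]
finger_gap: 1.0
time: 14.85
tool_pos: [394.7, 231.1, 91.5]
contact_force: [-0.3, 0.0, 0.4]
time: 15.85
tool_pos: [394.7, 231.1, 91.4]
contact_force: [-0.2, 0.3, -0.6]
time: 16.85
tool_pos: [394.7, 231.1, 91.4]
contact_force: [-0.7, 0.3, 0.3]
motion [0.0, 2.0, 3.1, 1.9, 2.2, 1.9, 2.3, 2.1, 2.6, 2.1, 2.5, 1.9] 17.45
```

View pics/c9.png

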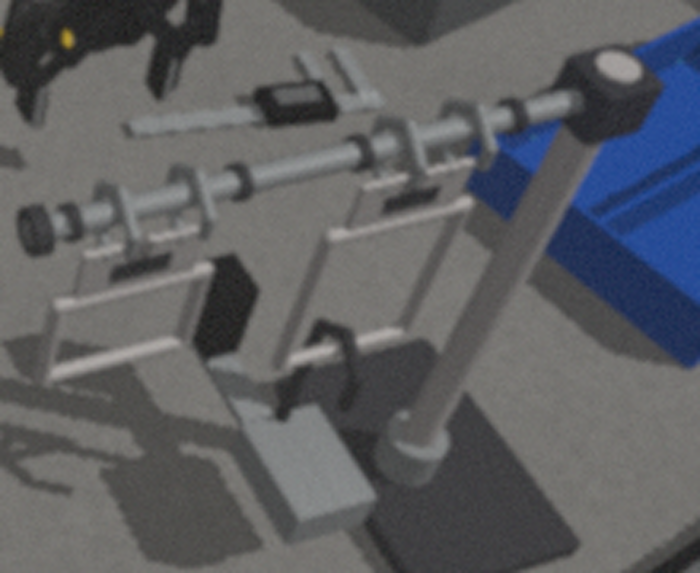

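The weight hangs level from the long loop's bar, both brackets are on the crossbar, and the robot is clear. Differences over 0.6 s stay at noise level, so it is at rest.

```bash
python3 -c "from workcell import bot;print(bot.sign_off())"
```

```text
the job is handed in; nothing more can be done
None
```

The larger weight now hangs by its hook from the bottom bar of the longer bracket's lower loop. That is the bracket next to the post. I handed the job in at about 17.5 s of robot time.

- **Before release:** the computed hook seat was within about 1.5 mm of the measured bar. The wrist force went from about -2.5 N to above zero as the bracket took the load.
- **Final view:** the weight hangs level and the hook tip is on the far side of the bar. The shorter bracket is still on the crossbar, and the gripper is about 180 mm clear, touching nothing.
- **At rest:** 12 scene pictures over 0.6 s differed only by image noise.
- **Disagreements:** none of the checks failed. Measured positions differed by up to about 3 mm between cameras, and the weight's block measured 2–4 mm smaller than its stated size. Neither affected the result.

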